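# Feel round the crock's lid

## Robot

A 6-joint arm with a two-finger parallel gripper is mounted at the origin on the work surface. World frame = base frame: x ahead of the robot, y to its left, z up, the work surface at z = 0. Lengths are in mm, angles in rad, forces in N, time in s.
With the tool pointing down it reaches from about 400 to 925 mm from the base axis. Payload 12.5 kg.
Tool frame: the origin (TCP) lies between the finger pads; the fingertips stand 19 mm ahead of it and the grasp point (between the pads) is the TCP (env.tips_ahead is the distance from the TCP to the fingertips, in mm); z points along the fingers, y is the line along which they close (so a half turn about z gives the same grasp; the last joint's range is limited). The gripper opens to 95 mm and grips with 3 to 60 N. Pads are 20 mm wide; open, the fingers measure 119 mm over their backs; the gripper's body (75 mm by 180 mm) begins 59 mm behind the grasp point.
Start: joints at [-1.255, 0.491, 1.559, -0, 1.092, -0.106], TCP at [255.901, -570.228, 233.661] pointing down, gripper open.
Joint ranges: [-3.1, 3.1], [-0.84, 2.19], [0.05, 2.79], [-1.13, 4.28], [0.06, 2.93], [-2.69, 2.69]. Speed limits (rad/s): [2.22, 2.22, 2.79, 3.14, 3.14, 3.14].

## Interface

Orientations are given as [roll, pitch, yaw] about the fixed x, y, z axes, in that order (R = Rz(yaw) Ry(pitch) Rx(roll)).
In Python, from cell import env gives the robot as it stands.
- The arm moves only by the shell command python3 -m crank 'ROWS'. ROWS is JSON, a list of rows, each a list of 5 numbers: the shift along the tool's x, y, z in mm, then the turn about the tool's z in degrees, then the finger opening in mm, from 0 to 95.1. In form: [[dx, dy, dz, yaw, grip], ...]. A call has 1 to 10 rows; each row is the pose to reach, as a shift and turn from the pose commanded when the call began, along the tool's axes at that moment; what a row does not reach only later rows make up. A row lasts 1/12 s, in which the tool goes at most 41.7 mm and 7.16 degrees, less where a joint would pass 70% of its speed; a pose out of reach is approached as far as the arm can. A call with a gripper value outside its range is refused whole. The fingers move at their own pace and stop on an object; the grip force is fixed at half the most. Time passes only in rows, so rows that repeat a pose let the fingers close. It gives the time, the measured TCP pose, the force, the opening and the grip force at its end, in the units of the state.
- env.state(): the state, without advancing time (a new reading comes with each control period).
- env.read_camera(name): name is "scene" or "top" or "wrist"; returns a dict with "img" (480x640x3 uint8, blue, green, red), "K" (3x3 intrinsics, pixels), "pose" (4x4, takes a point from camera to world coordinates). Camera axes: x right, y down, z forward; pixel columns grow to the right and rows downward; lengths in mm; the calibration is good to about 2 mm. A picture is of the moment at which its call begins. There is no depth.
- env.job_done(): hands the job in; it is judged then, once.
The state is a dict: "t": time; "joints": joint angles; "qvel": joint speeds; "tau": joint torques, N m; "eef_pos": TCP position; "tcp_rot": TCP orientation; "ft_force": force on the tool from outside, world axes, zero at the start; "moment": the same for the moment, N m; "opening": opening from 0.0 (shut) to 1.0 (fully open); "grip_force": force on a finger pad.
Only numpy, scipy, OpenCV 4.12 (cv2) and the standard library are available. Lean on these libraries where they do the work, as an engineer would, in place of code of your own. Each camera call takes 0.05 s, during which the arm holds its last target. There are 200 camera calls.

## Task

Check that the crock's lid sits evenly on its seal: with the fingers closed, run the fingertips lightly along the dotted edge on top of the lid, from the red dot over the three black dots in turn to the green dot, touching the lid all the way, then take the hand away. Touch gently, so that the lid never sinks hard onto its stop; do not lift or shift the crock, and leave the jars, the lid stack and the sealing key where they are.

Things in the scene. Friction and masses are not known exactly. Their poses are not given: they have to be found in the camera images.
- crock: loose blue ceramic crock, about 2 kg, 154 mm across (200 mm over its two small ears), closed by a round white plastic lid 156 mm across and 12 mm thick with a wooden knob (34 mm across, 22 mm high) in its middle. Origin at the centre of the crock's underside, z up; the flat top of the lid is 126 mm above it
- lid (a joint): how far the white lid is pushed down into its soft orange seal, in m: 0 free, 0.008 hard stop. It rides straight up and down without tilting, starts to sink at about 1 N, sinks 0.8 mm more for each further newton (hard stop at about 10 N) and springs back when let go
- edge0 (a point): red dot, on the flat top face of the white lid near its edge, 66 mm from the lid's centre and 12 mm in from its rim; moves with the lid. z up. Dots are 16 mm across; red, black, black, black, green follow every 60 degrees counter-clockwise seen from above, 240 degrees in all; the other 120 degrees carry no dots
- edge1 (a point): point half-way between the red dot and the first black dot, on the flat top face of the white lid near its edge, 66 mm from the lid's centre and 12 mm in from its rim; moves with the lid. z up. Dots lie 66 mm apart, each half-way point lies 34 mm from the dots beside it
- edge2 (a point): first black dot, on the flat top face of the white lid near its edge, 66 mm from the lid's centre and 12 mm in from its rim; moves with the lid. z up. 
- edge3 (a point): point half-way between the first black dot and the second black dot, on the flat top face of the white lid near its edge, 66 mm from the lid's centre and 12 mm in from its rim; moves with the lid. z up. 
- edge4 (a point): second black dot, on the flat top face of the white lid near its edge, 66 mm from the lid's centre and 12 mm in from its rim; moves with the lid. z up. 
- edge5 (a point): point half-way between the second black dot and the third black dot, on the flat top face of the white lid near its edge, 66 mm from the lid's centre and 12 mm in from its rim; moves with the lid. z up. 
- edge6 (a point): third black dot, on the flat top face of the white lid near its edge, 66 mm from the lid's centre and 12 mm in from its rim; moves with the lid. z up. 
- edge7 (a point): point half-way between the third black dot and the green dot, on the flat top face of the white lid near its edge, 66 mm from the lid's centre and 12 mm in from its rim; moves with the lid. z up. 
- edge8 (a point): green dot, on the flat top face of the white lid near its edge, 66 mm from the lid's centre and 12 mm in from its rim; moves with the lid. z up. 
- jar1: loose amber glass jar, 66 mm across, 95 mm high, bystander. Origin at the centre of its underside
- jar2: loose green glass jar, 66 mm across, 95 mm high, bystander. Origin at the centre of its underside
- lids: loose stack of white plastic lids, 88 mm across, 40 mm high, bystander. Origin at the centre of its underside
- key: loose steel lid-sealing key: a round steel cup 90 mm across with a crank arm that reaches 96 mm along its own +y and a wooden grip, 98 mm high in all, bystander. Origin at the centre of the cup's underside
Things that resemble listed ones, but are neither listed nor needed, are in the scene too. Of the things shaped like the crock, the blue one is meant.

How it is judged (in metres and radians):
On the way, in this order (a step that is already met when the one before it is completed fails the run):
1. the fingertips touch the lid at the red dot (horizontal distance between the grasp point and edge0 below 0.016 m and contact force between the fingers and crock above 0.3 N and z of the grasp point in the frame of crock above 0.128 m), for 0.1 s.
2. the fingertips touch the lid at the point half-way between the red dot and the first black dot (horizontal distance between the grasp point and edge1 below 0.016 m and contact force between the fingers and crock above 0.3 N and z of the grasp point in the frame of crock above 0.128 m), for 0.1 s.
3. the fingertips touch the lid at the first black dot (horizontal distance between the grasp point and edge2 below 0.016 m and contact force between the fingers and crock above 0.3 N and z of the grasp point in the frame of crock above 0.128 m), for 0.1 s.
4. the fingertips touch the lid at the point half-way between the first black dot and the second black dot (horizontal distance between the grasp point and edge3 below 0.016 m and contact force between the fingers and crock above 0.3 N and z of the grasp point in the frame of crock above 0.128 m), for 0.1 s.
5. the fingertips touch the lid at the second black dot (horizontal distance between the grasp point and edge4 below 0.016 m and contact force between the fingers and crock above 0.3 N and z of the grasp point in the frame of crock above 0.128 m), for 0.1 s.
6. the fingertips touch the lid at the point half-way between the second black dot and the third black dot (horizontal distance between the grasp point and edge5 below 0.016 m and contact force between the fingers and crock above 0.3 N and z of the grasp point in the frame of crock above 0.128 m), for 0.1 s.
7. the fingertips touch the lid at the third black dot (horizontal distance between the grasp point and edge6 below 0.016 m and contact force between the fingers and crock above 0.3 N and z of the grasp point in the frame of crock above 0.128 m), for 0.1 s.
8. the fingertips touch the lid at the point half-way between the third black dot and the green dot (horizontal distance between the grasp point and edge7 below 0.016 m and contact force between the fingers and crock above 0.3 N and z of the grasp point in the frame of crock above 0.128 m), for 0.1 s.
9. the fingertips touch the lid at the green dot (horizontal distance between the grasp point and edge8 below 0.016 m and contact force between the fingers and crock above 0.3 N and z of the grasp point in the frame of crock above 0.128 m), for 0.1 s.
At the end, for the whole second after the job is handed in: The lid was touched from above (over 0.3 N) within 16 mm of the red, black and green dots and the points half-way between, in order. At the end it has sprung back (under 1.5 mm down), and the upright, resting crock, the jars, lid stack and key are within 20 mm of where they were (value of joint lid below 0.0015 m and distance of each of crock, jar1, jar2, lids, key from where it was at the start of the episode below 0.02 m and angle between crock's own z axis and vertical below 0.05 rad and linear speed of crock below 0.02 m/s).
It fails at once if the lid is pushed down hard (more than 7 mm) (value of joint lid above 0.007 m).
It fails at once if the crock or lid is pushed with more than 20 N (contact force between the fingers and crock above 20 N).
It fails at once if the crock is lifted (height (world z) of crock above 0.008 m).
It fails at once if the crock is shifted more than 20 mm or tipped (distance of crock from where it was at the start of the episode above 0.02 m or angle between crock's own z axis and vertical above 0.1 rad).
It fails at once if a jar, the lid stack or the key is moved more than 20 mm or lifted (distance of any of jar1, jar2, lids, key from where it was at the start of the episode above 0.02 m).
It also fails if it takes over 58 s, if anything falls off the work surface, if the arm or the gripper's body presses on something with over 40 N, if the wrist force passes 120 N, or if a joint passes its speed limit or range.

## Working session

There is one attempt and no reset: what is moved stays moved. The work goes in short steps, Python scripts to look and compute and a shell command to move; the robot and the scene stay as the last step left them, time stands still between calls to the robot, and variables do not carry over. Pictures are saved under pics/ and viewed, at most 10 in all, crops included, and the job is handed in when it is done.

```bash
mkdir -p pics; cat > h.py <<'E'
import numpy as np,cv2
from cell import env
def snap(c,n):
    d=env.read_camera(c); cv2.imwrite(f'pics/{n}.png',d['img']); np.savez(f'pics/{n}.npz',K=d['K'],pose=d['pose']); return d
def w(n,u,v,z):
    d=np.load(f'pics/{n}.npz'); P=d['pose']; r=P[:3,:3]@np.linalg.solve(d['K'],[u,v,1]); o=P[:3,3]
    return o+r*(z-o[2])/r[2]
E
python3 -c "
from h import *
snap('top','top1');snap('scene','scene1');s=env.state();print(s)"
```

```text
{'t': 0.1, 'joints': array([-1.25460676e+00,  4.91462053e-01,  1.55938791e+00,  2.68293029e-05,
        1.09170421e+00, -1.05628028e-01]), 'qvel': array([ 0.00041073, -0.00246232, -0.00251485,  0.00027032,  0.00129459,
        0.00067236]), 'tau': array([ 1.32932695e-03, -6.13623333e+01, -2.58605236e+01,  6.93635107e-02,
        4.69677988e-02, -3.72705335e-05]), 'eef_pos': array([ 255.83565055, -570.02308709,  233.14351348]), 'tcp_rot': array([-3.14063901e+00, -1.25038443e-04,  4.21805152e-01]), 'ft_force': array([-0.03343927, -0.47261606, -0.6260671 ]), 'moment': array([-0.01714746,  0.09436249,  0.0366508 ]), 'grip_force': 0.0, 'opening': 0.9992581101239668}
```

View pics/top1.png

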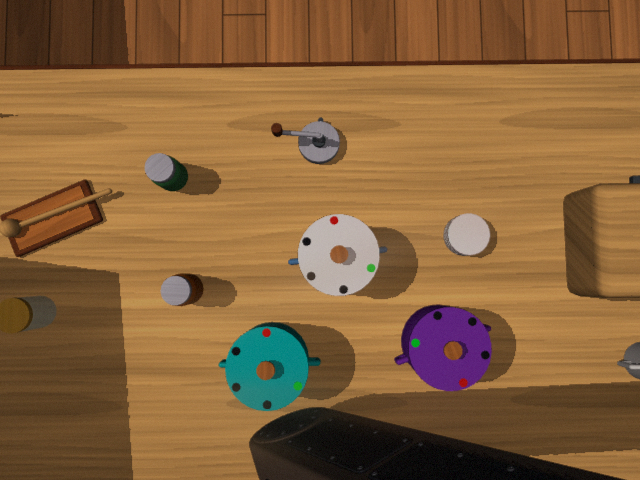

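View pics/scene1.png

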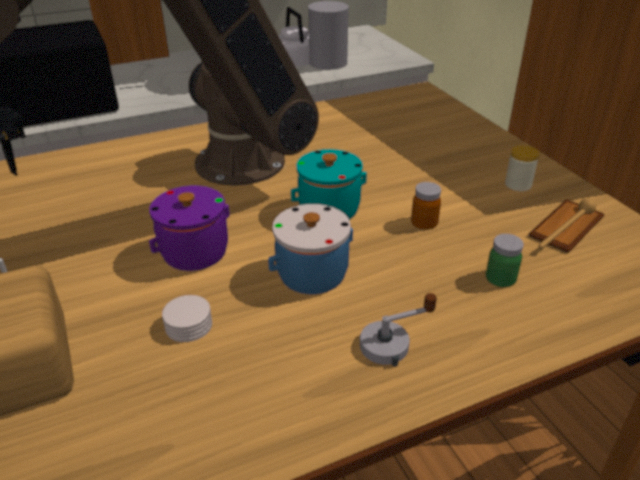

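The white-lidded blue crock is at (339,254) in the top view. Its red dot is at (334,220), the blacks at (307,241), (311,276) and (343,289), and green at (371,268). All other objects are lower than the hand body will be at lid height.

```bash
cat >> h.py <<'E'
def fit(n,px,z=126):
    p=np.array([w(n,u,v,z)[:2] for u,v in px]); a=np.radians([0,60,120,180,240])
    # p = c + 66*e^{i(a+phi)}
    q=p@[1,1j]; A=np.c_[np.ones(5),np.exp(1j*a)]; s=np.linalg.lstsq(A,q,rcond=None)[0]
    ph=np.angle(s[1]); print('c',s[0],'r',abs(s[1]),'phi',np.degrees(ph),'res',abs(A@s-q).round(1))
    return s[0],ph
def tool(pts,ref,rot):
    from scipy.spatial.transform import Rotation as R
    return R.from_euler('xyz',rot).inv().apply(np.atleast_2d(pts)-ref)
E
python3 -c "
from h import *
d=np.load('pics/top1.npz');print(d['pose'],d['K'])
im=cv2.imread('pics/top1.png')
px=[]
for i,(u,v) in enumerate([(334,220),(307,241),(311,276),(343,289),(371,268)]):
    c=im[v-8:v+9,u-8:u+9].astype(int).min(2); m=(c<110)
    n,l,st,ce=cv2.connectedComponentsWithStats(m.astype(np.uint8)); k=l[8,8]; px.append((u-8+ce[k][0],v-8+ce[k][1])); print(st[k],px[-1])
c,ph=fit('top1',px); s=env.state()
t=[c+66*np.exp(1j*(ph+np.radians(30*k))) for k in range(9)]
P=np.array([[q.real,q.imag,145] for q in t]);print(P.round(1))
print(tool(P,[255.9,-570.2,233.7],[np.pi,0,.4218]).round(1))
"
```

```text
[[-1.15161221e-02 -9.97498778e-01  6.97392715e-02  4.96373614e+02]
 [-9.99925929e-01  1.12132611e-02 -4.73269669e-03  2.24088722e+01]
 [ 3.93885450e-03 -6.97886082e-02 -9.97554026e-01  1.01928044e+03]
 [ 0.00000000e+00  0.00000000e+00  0.00000000e+00  1.00000000e+00]] [[471.62207242   0.         321.67609305]
 [  0.         471.62207242 238.70447017]
 [  0.           0.           1.        ]]
[ 4  4  8  9 56] (np.float64(333.5357142857143), np.float64(219.85714285714286))
[ 3  4  9  9 60] (np.float64(306.1333333333333), np.float64(241.08333333333334))
[ 4  4  8  8 56] (np.float64(310.60714285714283), np.float64(275.60714285714283))
[ 4  4  9  9 58] (np.float64(342.9310344827586), np.float64(288.98275862068965))
[ 4  4  8  8 53] (np.float64(370.54716981132077), np.float64(267.5660377358491))
c (528.9017633519645-12.879370742965586j) r 66.00045825692115 phi 6.959367526806366 res [0.1 0.2 0.  0.1 0. ]
[[594.4  -4.9 145. ]
 [581.6  26.8 145. ]
 [554.7  47.9 145. ]
 [520.9  52.6 145. ]
 [489.2  39.9 145. ]
 [468.2  13.  145. ]
 [463.4 -20.9 145. ]
 [476.2 -52.6 145. ]
 [503.1 -73.6 145. ]]
[[ 540.3 -377.2   88.7]
 [ 541.6 -411.3   88.7]
 [ 525.7 -441.5   88.7]
 [ 496.8 -459.8   88.7]
 [ 462.6 -461.1   88.7]
 [ 432.4 -445.1   88.7]
 [ 414.2 -416.2   88.7]
 [ 412.9 -382.1   88.7]
 [ 428.8 -351.9   88.7]]
```

```bash
R='[540.3,-377.2,20,24.17,0]'; python3 -m crank '[[540,-377,20,24.2,0],[540,-377,20,24.2,0],[540,-377,20,24.2,0],[540,-377,20,24.2,0],[540,-377,20,24.2,0],[540,-377,20,24.2,0],[540,-377,20,24.2,0],[540,-377,20,24.2,0],[540,-377,20,24.2,0],[540,-377,20,24.2,0]]'
```

```text
t: 0.93
eef_pos: [470.1, -211.6, 220.9]
tcp_rot: [-3.142, 0.0, -0.001]
ft_force: [1.2, -1.6, -0.0]
opening: 0.361
grip_force: 0.0
```

```bash
python3 -m crank '[[124,-207,40,0,0],[124,-207,40,0,0],[124,-207,40,0,0],[124,-207,40,0,0],[124,-207,40,0,0],[124,-207,40,0,0],[124,-207,40,0,0],[124,-207,40,0,0],[124,-207,40,0,0],[124,-207,40,0,0]]'
python3 -c "
from h import *
snap('wrist','w1');snap('top','top2');print(env.state())"
```

```text
t: 1.77
eef_pos: [593.2, -7.5, 181.1]
tcp_rot: [3.141, 0.0, -0.002]
ft_force: [1.0, -0.4, -0.6]
opening: 0.004
grip_force: 0.0
{'t': 1.8667, 'joints': array([-1.24278776e-01,  5.02644655e-01,  1.69735564e+00, -1.73006715e-04,
        9.41245414e-01,  1.44880001e+00]), 'qvel': array([ 0.001566  , -0.00013037, -0.00231755,  0.00114341,  0.0013669 ,
        0.0020315 ]), 'tau': array([ 4.11853921e-01, -5.90168488e+01, -2.30624932e+01,  4.32689034e-02,
       -7.68331136e-02, -6.98268545e-03]), 'eef_pos': array([593.31943326,  -7.74242115, 181.33340626]), 'tcp_rot': array([ 3.14141160e+00, -3.27331961e-04, -2.18058692e-03]), 'ft_force': array([0.74566747, 0.03741486, 0.56144791]), 'moment': array([ 0.02074275,  0.07831228, -0.00180043]), 'grip_force': 0.0, 'opening': 0.00543556658677011}
```

View pics/w1.png

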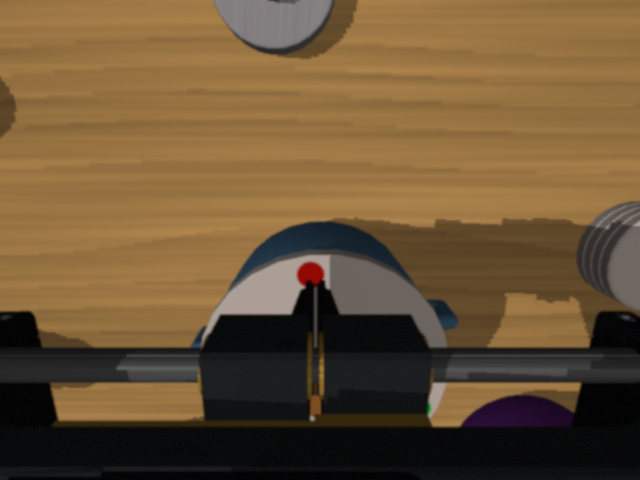

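The wrist view shows the closed fingertips just behind the red dot at (311,274). I'll check that dot's world position, then lower to just above the lid.

```bash
python3 -c "
from h import *
print(w('w1',310.5,273.5,126))"
python3 -m crank '[[1,-3,10,0,0],[1,-3,20,0,0],[1,-3,28,0,0],[1,-3,32,0,0],[1,-3,32,0,0],[1,-3,32,0,0]]'
```

```text
[594.01839096  -4.88377634 126.        ]
t: 2.37
eef_pos: [594.6, -3.7, 148.6]
tcp_rot: [3.142, 0.001, -0.001]
ft_force: [0.7, -0.1, -0.1]
opening: 0.005
grip_force: 0.0
```

```bash
python3 -m crank '[[0,1,1,0,0],[0,1,2,0,0],[0,1,3,0,0],[0,1,4,0,0],[0,1,4,0,0],[0,1,4,0,0]]'
```

```text
t: 2.87
eef_pos: [594.7, -4.6, 145.1]
tcp_rot: [3.141, -0.0, -0.001]
ft_force: [0.4, -0.1, 1.0]
opening: 0.006
grip_force: 0.6
```

```bash
python3 -m crank '[[0,0,0.7,0,0],[0,0,1.4,0,0],[0,0,2,0,0],[0,0,2,0,0],[0,0,2,0,0]]'; python3 -m crank '[[0,0,0,0,0],[0,0,0,0,0]]'
```

```text
t: 3.28
eef_pos: [594.7, -4.7, 143.2]
tcp_rot: [3.141, -0.0, -0.001]
ft_force: [-0.2, -0.5, 2.8]
opening: 0.006
grip_force: 1.8
t: 3.45
eef_pos: [594.7, -4.6, 143.1]
tcp_rot: [3.141, -0.0, -0.001]
ft_force: [-0.6, -0.5, 3.0]
opening: 0.004
grip_force: 1.8
```

```bash
python3 -m crank '[[-1,-4,0,0,0],[-2,-8,0,0,0],[-3,-12,0,0,0],[-4.3,-16.5,0,0,0],[-6,-20,0,0,0],[-8,-24,0,0,0],[-10.5,-28,0,0,0],[-12.8,-31.5,0,0,0],[-12.8,-31.5,0,0,0],[-12.8,-31.5,0,0,0]]'
```

```text
t: 4.28
eef_pos: [581.4, 27.6, 142.9]
tcp_rot: [-3.141, 0.001, -0.0]
ft_force: [-2.2, 2.3, 2.9]
opening: 0.005
grip_force: 1.9
```

```bash
python3 -m crank '[[-2.7,-3.3,0,0,0],[-5.6,-6.5,0,0,0],[-8.7,-9.5,0,0,0],[-12,-12.3,0,0,0],[-15.5,-14.8,0,0,0],[-19.2,-17.2,0,0,0],[-23,-19.3,0,0,0],[-26.8,-21,0,0,0],[-26.8,-21,0,0,0],[-26.8,-21,0,0,0]]'
```

```text
t: 5.12
eef_pos: [554.2, 48.3, 142.9]
tcp_rot: [-3.141, 0.002, -0.0]
ft_force: [-2.0, 2.1, 4.1]
opening: 0.002
grip_force: 1.9
```

```bash
python3 -m crank '[[-4,-1.6,0,0,0],[-8.1,-2.9,0,0,0],[-12.3,-3.9,0,0,0],[-16.6,-4.6,0,0,0],[-21,-5,0,0,0],[-25.3,-5.2,0,0,0],[-29.6,-5.1,0,0,0],[-33.6,-4.6,0,0,0],[-33.6,-4.6,0,0,0],[-33.6,-4.6,0,0,0]]'
```

```text
t: 5.95
eef_pos: [520.4, 52.5, 142.8]
tcp_rot: [3.142, 0.002, -0.001]
ft_force: [-3.3, 0.0, 4.1]
opening: 0.003
grip_force: 2.0
```

```bash
python3 -m crank '[[-4.2,0.7,-0.1,0,0],[-8.4,1.7,-0.2,0,0],[-12.6,2.9,-0.2,0,0],[-16.6,4.4,-0.2,0,0],[-20.5,6.1,-0.2,0,0],[-24.3,8.2,-0.2,0,0],[-28,10.4,-0.2,0,0],[-31.4,12.7,-0.2,0,0],[-31.4,12.7,-0.2,0,0],[-31.4,12.7,-0.2,0,0]]'
```

```text
t: 6.78
eef_pos: [489.3, 39.5, 143.0]
tcp_rot: [3.141, 0.002, -0.001]
ft_force: [-2.6, -0.6, 2.5]
opening: 0.006
grip_force: 1.8
```

```bash
python3 -m crank '[[-3.3,2.7,0,0,0],[-6.5,5.6,0,0,0],[-9.5,8.7,0,0,0],[-12.3,12,0,0,0],[-14.8,15.5,0,0,0],[-17.2,19.2,0,0,0],[-19.3,23,0,0,0],[-21.1,26.6,0,0,0],[-21.1,26.6,0,0,0],[-21.1,26.6,0,0,0]]'
```

```text
t: 7.62
eef_pos: [468.6, 12.8, 143.1]
tcp_rot: [3.141, 0.001, -0.001]
ft_force: [-1.7, -1.6, 3.4]
opening: 0.005
grip_force: 1.8
```

```bash
python3 -m crank '[[-1.7,4,0,0,0],[-3,8.1,0,0,0],[-4,12.3,0,0,0],[-4.8,16.6,0,0,0],[-5.2,21,0,0,0],[-5.4,25.3,0,0,0],[-5.3,29.6,0,0,0],[-4.9,33.6,0,0,0],[-4.9,33.6,0,0,0],[-4.9,33.6,0,0,0]]'
```

```text
t: 8.45
eef_pos: [464.0, -20.9, 143.2]
tcp_rot: [3.141, -0.0, -0.001]
ft_force: [-0.5, -2.2, 3.0]
opening: 0.004
grip_force: 1.7
```

```bash
python3 -m crank '[[0.7,4.2,0,0,0],[1.6,8.4,0,0,0],[2.7,12.6,0,0,0],[4.1,16.6,0,0,0],[5.8,20.5,0,0,0],[7.8,24.3,0,0,0],[9.9,28,0,0,0],[12.1,31.6,0,0,0],[12.1,31.6,0,0,0],[12.1,31.6,0,0,0]]'
```

```text
t: 9.28
eef_pos: [476.6, -52.5, 143.3]
tcp_rot: [3.141, -0.001, -0.001]
ft_force: [0.6, -2.9, 2.4]
opening: 0.003
grip_force: 1.7
```

```bash
python3 -m crank '[[2.7,3.3,0,0,0],[5.6,6.5,0,0,0],[8.7,9.5,0,0,0],[12,12.3,0,0,0],[15.5,14.8,0,0,0],[19.2,17.2,0,0,0],[23,19.3,0,0,0],[26.8,21,0,0,0],[26.8,21,0,0,0],[26.8,21,0,0,0]]'
```

```text
t: 10.12
eef_pos: [503.7, -73.4, 143.3]
tcp_rot: [3.141, -0.002, -0.001]
ft_force: [0.8, -1.2, 2.7]
opening: 0.006
grip_force: 1.6
```

Green dot reached with contact held; dwell briefly, then lift away.

```bash
python3 -m crank '[[0,0,0,0,0],[0,0,0,0,0],[0,0,-5,0,0],[0,0,-20,0,0],[0,0,-50,0,0],[0,0,-90,0,0],[0,0,-90,0,0],[0,0,-90,0,0]]'
python3 -m crank '[[0,200,0,0,0],[0,200,0,0,0],[0,200,0,0,0],[0,200,0,0,0],[0,200,0,0,0],[0,200,0,0,0],[0,200,0,0,0],[0,200,0,0,0]]'
python3 -c "
from h import *
snap('top','top3')"
```

```text
t: 10.78
eef_pos: [503.1, -72.9, 234.9]
tcp_rot: [3.141, -0.003, -0.0]
ft_force: [-0.7, 0.3, -0.6]
opening: 0.005
grip_force: 0.0
t: 11.45
eef_pos: [502.1, -272.3, 232.0]
tcp_rot: [-3.14, 0.002, -0.001]
ft_force: [-0.1, 0.1, 0.0]
opening: 0.004
grip_force: 0.0
```

View pics/top3.png

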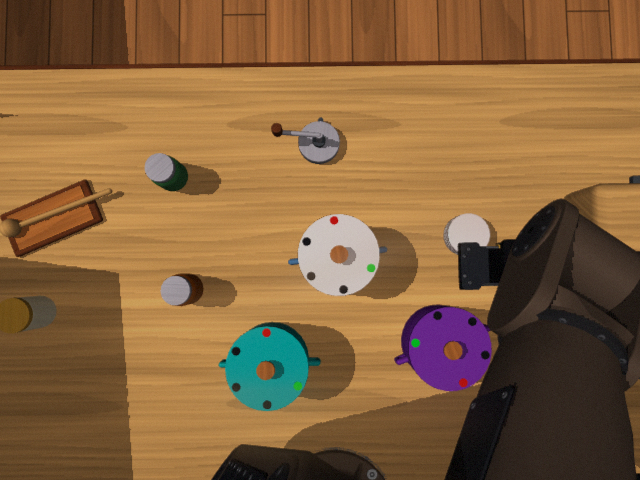

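The crock and its dots are at the same pixels as before (red 334,220; green 371,268), and nothing else has moved.

```bash
python3 -c "
from cell import env
print(env.job_done())"
```

```text
the job is handed in; nothing more can be done
None
```

The closed fingertips ran along the dotted edge of the crock's lid from red over the three black dots to green, pressing with about 2.5–4 N at each reading; the hand was then taken away, the crock and bystanders look unmoved in the last picture, and the job is handed in (no verdict was returned).

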